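# Punch the first pull hole and hold the marking jig at the red index stop

## Task

Mark the first screw hole of the drawer pull: with the marking carriage standing where it is, push its black spring punch all the way down and let it come right up again. Then take the carriage by its wooden knob, slide it along the rail until its ball clicks into the notch of the red index stop (the blue stop is for another pull; ride over it if it comes first), and finish holding the knob there, ball seated in the red notch, so I can check the second hole against my drawing. Punch no mark anywhere else on the drawer front and leave the tools and other things where they lie.

Things in the scene. Friction and masses are not known exactly. Their poses are not given: they have to be found in the camera images.
- punch_top (a point): centre of the flat top of the black round punch cap (30 mm diameter, 12 mm thick) on the carriage, 109 mm above the bench when up. The cap goes straight down 12 mm against a spring (about 5 N to start, 12 N at the bottom) and springs up when let go; the upright steel tube below it is 22 mm in diameter
- punch (a joint): stroke of the punch: 0 up, 0.012 m fully down
- carriage: grey carriage on the aluminium rail, 90 mm along the rail, flat top 55 mm above the bench, with the punch on an arm on the robot's side and a dark turned wooden knob over the rail; origin at bench level under the knob's axis, axes as first_notch. It moves only along the rail, from 30 mm behind to 250 mm beyond its start, with about 1.3 N of friction
- knob_grip (a point): point on the axis of the carriage's wooden knob (33 mm diameter, from 55 to 101 mm above the bench), 81 mm above the bench, in the middle of its straight part (24 mm tall): where to grip. 70 mm from the punch axis, square to the rail; the punch cap (top at 109 mm) is the tallest thing near it
- ball_line (a point): point of the carriage in line with its spring ball, 34 mm above the bench, 32 mm from the knob's axis square to the rail, away from the punch. The ball sits in a notch when this point meets the notch's point. Riding over a stop's pin or leaving a notch takes about 8 N; a carriage let go within 5 mm of a notch is drawn to its middle
- first_notch (a point): middle of the notch (between two steel cross pins 13 mm apart) of the black stop at which the carriage starts, 34 mm above the bench; x axis level and square to the rail (from punch to knob), y axis along the rail in the direction of travel, z up
- red_notch (a point): middle of the same notch of the red index stop (red block 36 mm long with a red thumb-screw), where the carriage must end; same axes as first_notch. It lies 80 to 205 mm along the rail from first_notch, before or beyond the blue one
- blue_notch (a point): middle of the notch of the blue index stop (same shape, blue), not wanted here; same axes
- pencil: green pencil, 162 mm long and 8 mm thick, lying on the drawer front on the punch side of the rail; origin under its middle, y along it. Leave it
- pull: steel bar pull, 147 mm long and 11 mm thick, lying on the drawer front on the far side of the rail; origin under its middle, y along it. Leave it
- plane: steel bench plane, 240 x 60 mm, about 110 mm tall, on the bench to the left; origin under its middle. Leave it
- mallet: wooden mallet lying on the bench to the right, 300 mm long, head 130 mm wide and 85 mm tall; origin under the middle of its head. Leave it
- chisel: wood-handled chisel on the bench to the left, 256 mm long; origin underneath near the ferrule. Leave it
- try_square: wooden-stocked try square lying flat on the bench to the right, 160 x 125 mm; origin under its stock. Leave it
- screw_jar: amber jar of 68 mm diameter and 85 mm height on the bench to the left; origin under its middle. Leave it
- offcut: wooden offcut 60 x 160 x 20 mm on the bench between the robot and the drawer front, to the right; origin under its middle. Leave it

How it is judged:
On the way, in this order (a step that is already met when the one before it is completed fails the run):
1. the punch is pushed fully down while the carriage stands in the first notch (value of joint punch above 0.0105 m and y of ball_line in the frame of first_notch between -0.004 and 0.004 m), for 0.05 s.
2. the punch is let right up again before the carriage is moved off (value of joint punch below 0.002 m and y of ball_line in the frame of first_notch below 0.006 m), for 0.05 s.
At the end, for the whole second after the job is handed in: The carriage is at rest with its ball in the red stop's notch (within 2 mm of its middle along the rail), the punch is up (within 2 mm), and the fingers still hold the wooden knob with more than 3 N, the knob between the pads (y of ball_line in the frame of red_notch between -0.002 and 0.002 m and linear speed of carriage below 0.005 m/s and value of joint punch below 0.002 m and contact force between the fingers and carriage above 3 N and distance between the grasp point and knob_grip below 0.032 m); the arm keeps its last pose, push and grip.
It fails at once if the punch is driven more than half-way down away from the first notch, marking the drawer front (value of joint punch above 0.006 m and (y of ball_line in the frame of first_notch above 0.006 m or y of ball_line in the frame of first_notch below -0.006 m)).
It fails at once if a tool or another thing lying about is moved by more than 25 mm (distance of any of pencil, pull, plane, mallet, chisel, try_square, screw_jar, offcut from where it was at the start of the episode above 0.025 m).
It also fails if it takes over 56 s, if anything falls off the work surface, if the arm or the gripper's body presses on something with over 40 N, if the wrist force passes 120 N, or if a joint passes its speed limit or range.

## Robot

A 6-joint arm with a two-finger parallel gripper is mounted at the origin on the work surface. World frame = base frame: x ahead of the robot, y to its left, z up, the work surface at z = 0. Lengths are in m, angles in rad, forces in N, time in s.
With the tool pointing down it reaches from about 0.25 to 0.8 m from the base axis. Payload 3.9 kg.
Tool frame: the origin (TCP) lies between the finger pads; the fingertips stand r.tips_ahead ahead of it and the grasp point (between the pads) is the TCP (r.tips_ahead is the distance from the TCP to the fingertips, in m); y points along the fingers, z is the direction in which the jaws open and shut, and the axes are right-handed (so a half turn about y gives the same grasp; the last joint's range is limited). The gripper opens to 85 mm and grips with 20 to 120 N. Pads are 22 mm wide; open, the fingers measure 114 mm over their backs; the gripper's body (76 mm by 85 mm) begins 54 mm behind the grasp point. The pads swing forward as they close: fully open they stand 13 mm farther back than shut.
Start: joints at [1.227, 0.26, -0.138, 1.173, 0, 1.571], TCP at [0.177, 0.494, 0.25] pointing down, gripper open.
Joint ranges: [-2.78, 2.78], [-0.83, 1.72], [-1.28, 1.37], [-1.9, 2.12], [-1.57, 1.48], [-3.14, 3.14]. Speed limits (rad/s): [2.57, 2.57, 3.14, 3.14, 3.14, 3.14].

## Interface

Orientations are given as a unit quaternion [w, x, y, z].
In Python, from rig import monitor, eyes, r, spotter gives the robot as it stands. The module is installed in compiled form; this text tells all that it offers.
- The arm moves only by the tool apply_moves, never from a script. Its argument "rows" is a list that holds one entry, the list of rows, each a list of 7 numbers: the turn, a rotation vector about the tool's x, y, z in degrees, then the shift along the tool's x, y, z in cm, then the closure, from -1 (fully open) to 1 (shut). A call has 1 to 5 rows; each row shifts and turns the commanded pose from where the row before left it, along the tool's axes as they then stand; what a row does not reach is not made up. A row lasts 1/8 s, in which the tool goes at most 62.5 mm and 10.7 degrees, less where a joint would pass 70% of its speed; a pose out of reach is approached as far as the arm can. A call with a gripper value outside its range is refused whole. The fingers move at their own pace and stop on an object; the grip force is fixed at half the most. Time passes only in rows, so rows that do not move let the fingers close. It gives the time, the measured TCP pose, the force and the opening at its end, in the units of the state.
- monitor.get_obs(): the state, without advancing time (a new reading comes with each control period).
- eyes.camera(name): name is "scene" or "side" or "wrist"; returns (picture, depth): 420x560x3 uint8, red, green, blue; 420x560 float32, m along the optical axis (not along the pixel's ray), 0 where there is no reading.
- eyes.camera_info(name): a dict with "intrinsics" (3x3 intrinsics, pixels), "rvec" (rotation vector, rad) and "tvec" (3), from world to camera coordinates, as OpenCV has them; the wrist camera has in their place "T_tool_cam" (4x4, takes a point from camera to tool coordinates, whose origin is the TCP and whose axes are the tool frame's). Camera axes: x right, y down, z forward; pixel columns grow to the right and rows downward; lengths in m; the calibration is good to about 2 mm. A picture is of the moment at which its call begins: read the wrist's pose just before it. camera_info takes no time and is no camera call.
- r.hand_in(): hands the job in, once; it reports no verdict.
Trained networks look in the newest picture that a camera, given by its name, has taken for a name from the list of things; names that differ only in an ending like _2 or _b are one class to them, and where a whole thing is asked for, a point or a joint stands for the part that bears it (a point fixed in the world has none). Each returns a list of dicts, best first, with "conf" (0 to 1); they miss things now and then, are a little off and sometimes report something else, mostly with a low value. They report only what shows in the picture. A call takes as long as a camera call.
- spotter.spot_in(target, camera): "xyz" ([x, y, z] in m, in world coordinates, good to about 4 mm: the middle of the surface that is visible of it).
- spotter.trace(target, camera): "pixels" (420x560 bool, what is visible of it).
- spotter.spot_point(target, camera): "xyz" ([x, y, z] in m, in world coordinates, good to about 4 mm: a listed point, or the origin of a listed thing).
The state is a dict: "t": time; "joint_positions": joint angles; "joint_velocities": joint speeds; "tau": joint torques, N m; "position": TCP position; "tool_rot": TCP orientation; "ft_force": force on the tool from outside, world axes, zero at the start; "wrist_torque": the same for the moment, N m; "finger_gap": opening from 0.0 (shut) to 1.0 (fully open).
Only numpy, scipy, OpenCV 4.12 (cv2) and the standard library are available. Lean on these libraries where they do the work, as an engineer would, in place of code of your own. Each camera call takes 0.05 s, during which the arm holds its last target.

## Working session

There is one attempt and no reset: what is moved stays moved. The work goes in short steps, Python scripts to look and compute and a tool call to move; the robot and the scene stay as the last step left them, time stands still between calls to the robot, and variables do not carry over. Pictures are saved under pics/ and viewed, and the job is handed in when it is done.

Besides the shell and the picture viewer there is one more tool, called after "Request:" as name([rows], argument=value, ...), one row to a line, values as JSON. apply_moves: Moves the arm, as the interface text tells. Its arguments: {"type":"object","properties":{"rows":{"type":"array"}},"required":["rows"]}

```bash
mkdir -p pics; python3 - <<'E'
from rig import monitor, eyes, r, spotter
import cv2,numpy as np
print(monitor.get_obs(), r.tips_ahead)
for c in ["scene","side"]:
    p,d=eyes.camera(c); cv2.imwrite(f"pics/{c}0.png",p[:,:,::-1])
    for n in ["punch_top","knob_grip","ball_line","first_notch","red_notch","blue_notch"]:
        try: print(c,n,[(np.round(q["xyz"],4),round(q["conf"],2)) for q in spotter.spot_point(n,c)[:2]])
        except Exception as e: print(c,n,e)
E
```

```text
{'t': 0.0, 'joint_positions': array([ 1.22699752e+00,  2.60680057e-01, -1.39414806e-01,  1.17272346e+00,
        3.22097020e-05,  1.57076964e+00]), 'joint_velocities': array([-7.17600584e-04, -9.92008856e-04,  3.96009254e-04, -3.06209456e-06,
       -3.24443241e-06, -1.63307694e-03]), 'tau': array([-1.23948354e-03, -4.05670273e+01,  2.53927445e+01,  1.87291688e-02,
       -4.00318058e-04,  1.54409125e-07]), 'position': array([0.1767224 , 0.49364362, 0.24944967]), 'tool_rot': array([-0.69598405,  0.69738884, -0.12107766,  0.12081063]), 'ft_force': array([ 0.20705832, -1.00138665, -0.24779173]), 'wrist_torque': array([-0.01245267, -0.02134037,  0.0084157 ]), 'finger_gap': 0.9962889041411952} 0.019
scene punch_top [(array([ 0.4955, -0.0983,  0.1094]), 0.63)]
scene knob_grip [(array([ 0.5595, -0.1116,  0.0792]), 0.96), (array([0.636 , 0.072 , 0.0343]), 0.37)]
scene ball_line [(array([ 0.5957, -0.1227,  0.032 ]), 0.89)]
scene first_notch [(array([ 0.5955, -0.1258,  0.0367]), 0.87), (array([0.6329, 0.0701, 0.0352]), 0.37)]
scene red_notch [(array([ 5.625e-01, -1.152e-01, -4.000e-04]), 0.61), (array([0.507 , 0.0982, 0.0186]), 0.46)]
scene blue_notch [(array([ 0.6136, -0.0326,  0.037 ]), 0.5)]
side punch_top [(array([ 0.4933, -0.0988,  0.1077]), 0.59)]
side knob_grip [(array([ 0.5646, -0.1182,  0.0763]), 0.73)]
side ball_line [(array([ 0.5983, -0.1231,  0.0337]), 0.63)]
side first_notch [(array([ 0.592 , -0.1207,  0.0354]), 0.76)]
side red_notch [(array([0.6321, 0.0738, 0.0356]), 0.39)]
side blue_notch [(array([ 0.6138, -0.0313,  0.0372]), 0.61), (array([ 0.482 ,  0.4467, -0.0005]), 0.25)]
```

View pics/scene0.png

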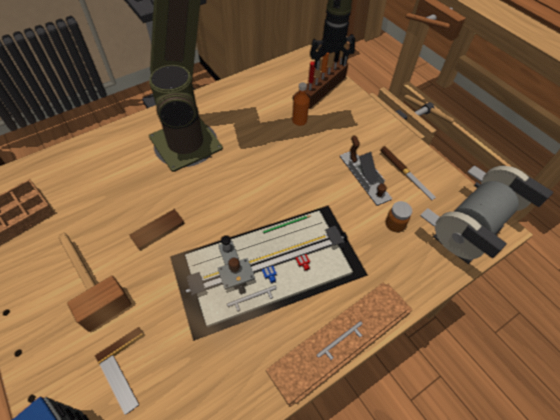

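View pics/side0.png

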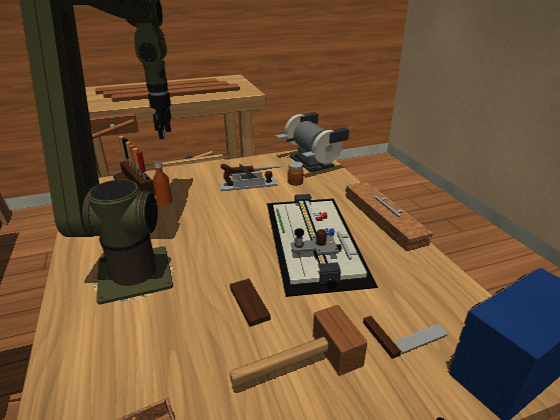

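```bash
cat > h.py <<'E'
from rig import monitor, eyes, r, spotter
import cv2,numpy as np
from scipy.spatial.transform import Rotation as Ro
def pose():
    o=monitor.get_obs(); q=o["tool_rot"]; return o,Ro.from_quat([q[1],q[2],q[3],q[0]]).as_matrix(),np.array(o["position"])
def cam(name):
    o,R,p=pose(); im,d=eyes.camera(name); i=eyes.camera_info(name); K=np.array(i["intrinsics"])
    if name=="wrist":
        T=np.eye(4);T[:3,:3]=R;T[:3,3]=p; W=T@np.array(i["T_tool_cam"])
    else:
        M=np.eye(4);M[:3,:3]=cv2.Rodrigues(np.array(i["rvec"],float))[0];M[:3,3]=np.ravel(i["tvec"]);W=np.linalg.inv(M)
    v,u=np.mgrid[:420,:560]; P=np.stack([(u-K[0,2])/K[0,0]*d,(v-K[1,2])/K[1,1]*d,d],-1)@W[:3,:3].T+W[:3,3]
    P[d==0]=np.nan
    return im,d,P,K,W
def goto(target,yaw_axis=None):
    "delta in tool axes (cm)"
    o,R,p=pose(); return np.round(R.T@(np.array(target)-p)*100,2)
E
python3 - <<'E'
from h import *
o,R,p=pose(); print(R.round(3))
print(np.array(eyes.camera_info("wrist")["T_tool_cam"]).round(3))
im,d,P,K,W=cam("scene")
hsv=cv2.cvtColor(im,cv2.COLOR_RGB2HSV)
box=np.zeros(d.shape,bool);box[205:335,170:370]=1
red=box&((hsv[...,0]<8)|(hsv[...,0]>172))&(hsv[...,1]>170)&(hsv[...,2]>90)
blue=box&(abs(hsv[...,0].astype(int)-112)<12)&(hsv[...,1]>150)
for n,m in(("red",red),("blue",blue)):
    q=P[m];print(n,m.sum(),np.nanmean(q,0).round(4),np.nanmin(q,0).round(3),np.nanmax(q,0).round(3))
E
```

```text
[[ 0.941  0.     0.337]
 [-0.337  0.     0.941]
 [ 0.    -1.     0.   ]]
[[ 0.     0.962  0.274 -0.07 ]
 [ 0.001 -0.274  0.962 -0.123]
 [ 1.     0.    -0.001  0.   ]
 [ 0.     0.     0.     1.   ]]
red 64 [0.6492 0.0658 0.0363] [0.62  0.051 0.02 ] [0.669 0.094 0.045]
blue 65 [ 0.6293 -0.032   0.0364] [ 0.6   -0.05   0.025] [0.649 0.224 0.045]
```

Request:
apply_moves([
  [[0,0,0,4.2,0,-3.75,-1],[0,0,0,4.2,0,-3.75,-1],[0,0,0,4.2,0,-3.75,-1],[0,0,0,4.2,0,-3.75,-1],[0,0,0,4.2,0,-3.75,-1]],
])

```text
t: 1.38
position: [0.3122, 0.2455, 0.2506]
tool_rot: [0.697, -0.696, 0.12, -0.121]
ft_force: [0.4, 0.1, 0.0]
finger_gap: 0.999
```

Request:
apply_moves([
  [[0,0,0,4.2,0,-3.75,1],[0,0,0,4.2,0,-3.75,1],[0,0,0,4.2,0,-3.75,1],[0,0,0,4.2,0,-3.75,1],[0,0,0,4.2,0,-3.75,1]],
])

```text
t: 2.0
position: [0.4468, -0.0021, 0.2506]
tool_rot: [0.697, -0.696, 0.121, -0.121]
ft_force: [-0.1, 1.3, 0.8]
finger_gap: -0.0
```

Request:
apply_moves([
  [[0,0,0,3.0,0,-3.0,1],[0,0,0,2.0,0,-2.0,1],[0,-8,0,0,0,0,1],[0,0,0,0,0,0,1]],
])

```text
t: 2.5
position: [0.4762, -0.0647, 0.2502]
tool_rot: [0.703, -0.703, 0.073, -0.073]
ft_force: [-0.0, -1.0, 0.2]
finger_gap: 0.005
```

```bash
python3 - <<'E'
from h import *
im,d,P,K,W=cam("wrist"); cv2.imwrite("pics/w1.png",im[:,:,::-1]); np.savez("w1.npz",P=P,im=im)
for n in ["punch_top","knob_grip","ball_line","first_notch","red_notch","blue_notch"]:
    print(n,[(np.round(q["xyz"],4),round(q["conf"],2)) for q in spotter.spot_point(n,"wrist")[:2]])
E
```

```text
punch_top [(array([ 0.4983, -0.1041,  0.1067]), 0.87)]
knob_grip [(array([ 0.5615, -0.1207,  0.0808]), 0.77)]
ball_line []
first_notch []
red_notch [(array([0.6331, 0.0705, 0.0299]), 0.86)]
blue_notch [(array([ 0.6142, -0.0357,  0.0341]), 0.9)]
```

View pics/w1.png

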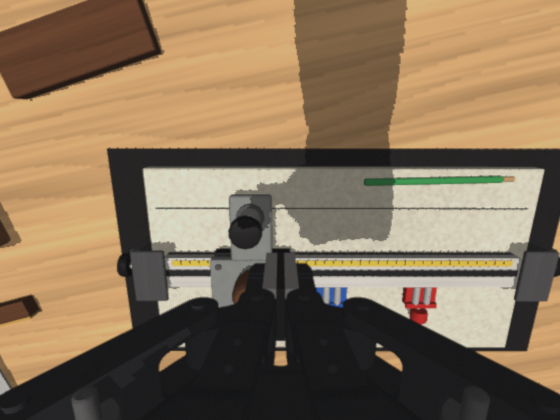

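```bash
python3 - <<'E'
import numpy as np,cv2
z=np.load("w1.npz");P=z["P"];im=z["im"]
sub=P[200:260,215:275].reshape(-1,3); 
m=sub[:,2]>0.100; q=sub[m]; print("cap",m.sum(),np.nanmean(q,0),q.min(0),q.max(0))
c,rad=cv2.minEnclosingCircle(q[:,:2].astype(np.float32)); print("circ",c,rad)
# rail edge (white/dark line) : black ruler line row ~208
g=im.mean(2)
pts=[]
for u in list(range(170,225))+list(range(400,520)):
    col=g[203:214,u]; v=203+col.argmin(); pts.append(P[v,u])
pts=np.array(pts); f=np.polyfit(pts[:,1],pts[:,0],1); print("line yaw deg",np.degrees(np.arctan(f[0])))
hsv=cv2.cvtColor(im,cv2.COLOR_RGB2HSV)
for n,sl in (("red",(slice(280,315),slice(400,445))),("blue",(slice(280,315),slice(305,360)))):
    print(n);print(g[297,sl[1]].astype(int)); print(im[297,sl[1],0].astype(int)-im[297,sl[1],2])
cv2.imwrite("pics/w1z.png",cv2.resize(im[270:330,200:450,::-1],None,fx=3.2,fy=3.2))
E
```

```text
cap 965 [ 0.4905007  -0.09686648  0.11735201] [ 0.46349061 -0.11418333  0.10004242] [ 0.50818008 -0.06497475  0.2438147 ]
circ (0.4849333167076111, -0.0869922786951065) 0.030200457200407982
 ** On entry to DLASCL parameter number  4 had an illegal value
 ** On entry to DLASCL parameter number  4 had an illegal value
 ** On entry to DLASCL parameter number  4 had an illegal value
 ** On entry to DLASCL parameter number  4 had an illegal value
 ** On entry to DLASCL parameter number  5 had an illegal value
 ** On entry to DLASCL parameter number  4 had an illegal valueTraceback (most recent call last):
  File "<stdin>", line 11, in <module>
    c, resids, rank, s = lstsq(lhs, rhs, rcond)
                         ~~~~~^^^^^^^^^^^^^^^^^
    x, resids, rank, s = _umath_linalg.lstsq(a, b, rcond,
                         ~~~~~~~~~~~~~~~~~~~^^^^^^^^^^^^^
                                             signature=signature)
                                             ^^^^^^^^^^^^^^^^^^^^
    raise LinAlgError("SVD did not converge in Linear Least Squares")
numpy.linalg.LinAlgError: SVD did not converge in Linear Least Squares
```

```bash
python3 - <<'E'
import numpy as np,cv2
z=np.load("w1.npz");P=z["P"];im=z["im"]
sub=P[200:260,215:275].reshape(-1,3); 
m=(sub[:,2]>0.100)&(sub[:,2]<.12); q=sub[m]; print("cap",m.sum(),np.median(q,0),q.min(0),q.max(0))
t=q[abs(q[:,2]-np.percentile(q[:,2],80))<.003]
c,rad=cv2.minEnclosingCircle(t[:,:2].astype(np.float32)); print("circ",c,rad,t.mean(0),np.percentile(t,[1,99],axis=0))
g=im.mean(2)
pts=[]
for u in list(range(170,225))+list(range(400,520)):
    col=g[203:214,u]; v=203+col.argmin(); pts.append(P[v,u])
pts=np.array(pts);pts=pts[np.isfinite(pts[:,0])]; f=np.polyfit(pts[:,1],pts[:,0],1); print("line yaw deg",np.degrees(np.arctan(f[0])))
cv2.imwrite("pics/w1z.png",cv2.resize(im[270:330,200:450,::-1],None,fx=3.2,fy=3.2))
E
```

```text
cap 896 [ 0.4924519  -0.09914218  0.10834823] [ 0.47940199 -0.11418333  0.10004242] [ 0.50818008 -0.08537265  0.11063101]
circ (0.4939184784889221, -0.09981029480695724) 0.014867162331938744 [ 0.49325239 -0.09955748  0.10838753] [[ 0.48010812 -0.11303451  0.10628514]
 [ 0.50686361 -0.08628422  0.11001811]]
line yaw deg 11.875775784223725
```

View pics/w1z.png

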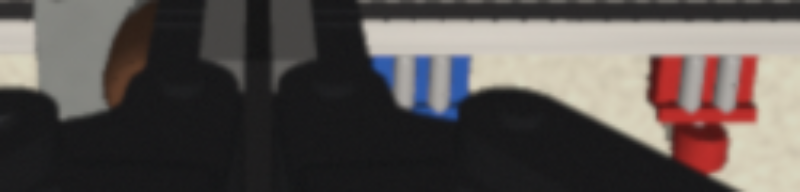

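Request:
apply_moves([
  [[0,0,0,2.45,0,-3.05,1],[0,0,0,0,5.5,0,1],[0,0,0,0,4.5,0,1],[0,0,0,0,1.0,0,1],[0,0,0,0,0,0,1]],
])

```text
t: 3.48
position: [0.4941, -0.099, 0.1406]
tool_rot: [0.703, -0.703, 0.072, -0.072]
ft_force: [-1.0, -0.1, 0.6]
finger_gap: -0.0
```

Request:
apply_moves([
  [[0,0,0,0,1.0,0,1],[0,0,0,0,0.4,0,1],[0,0,0,0,0.3,0,1],[0,0,0,0,0,0,1]],
])

```text
t: 3.98
position: [0.495, -0.0992, 0.1245]
tool_rot: [-0.703, 0.703, -0.071, 0.073]
ft_force: [-1.4, 0.3, 6.5]
finger_gap: 0.0
```

Request:
apply_moves([
  [[0,0,0,0,0.3,0,1],[0,0,0,0,0.2,0,1],[0,0,0,0,0.1,0,1],[0,0,0,0,0,0,1]],
])

```text
t: 4.47
position: [0.495, -0.0992, 0.1191]
tool_rot: [-0.703, 0.703, -0.071, 0.073]
ft_force: [-2.0, 0.9, 9.4]
finger_gap: 0.002
```

Request:
apply_moves([
  [[0,0,0,0,0.2,0,1],[0,0,0,0,0.15,0,1],[0,0,0,0,0,0,1]],
])

```text
t: 4.85
position: [0.4951, -0.0992, 0.116]
tool_rot: [-0.703, 0.703, -0.071, 0.073]
ft_force: [-2.9, 0.2, 13.0]
finger_gap: 0.0
```

Request:
apply_moves([
  [[0,0,0,0,0.15,0,1],[0,0,0,0,0.15,0,1],[0,0,0,0,0,0,1]],
])

```text
t: 5.22
position: [0.4952, -0.0993, 0.1157]
tool_rot: [-0.703, 0.704, -0.07, 0.074]
ft_force: [-8.5, 1.4, 33.4]
finger_gap: 0.001
```

Request:
apply_moves([
  [[0,0,0,0,-0.5,0,1],[0,0,0,0,-1.0,0,1],[0,0,0,0,-3.0,0,1],[0,0,0,0,-5.0,0,-0.2],[0,0,0,0,0,0,-0.2]],
])

```text
t: 5.85
position: [0.4971, -0.0997, 0.2101]
tool_rot: [-0.703, 0.704, -0.069, 0.075]
ft_force: [0.3, 0.1, 0.0]
finger_gap: 0.422
```

```bash
python3 - <<'E'
from h import *
im,d,P,K,W=cam("wrist"); cv2.imwrite("pics/w2.png",im[:,:,::-1])
for n in ["punch_top","knob_grip","first_notch"]:
    print(n,[(np.round(q["xyz"],4),round(q["conf"],2)) for q in spotter.spot_point(n,"wrist")[:2]])
im,d,P,K,W=cam("side")
print([(np.round(q["xyz"],4),round(q["conf"],2)) for q in spotter.spot_point("punch_top","side")[:2]])
print(pose()[2], monitor.get_obs()["finger_gap"])
E
```

```text
punch_top [(array([ 0.4979, -0.1021,  0.1089]), 0.77)]
knob_grip [(array([ 0.5605, -0.1175,  0.0771]), 0.57)]
first_notch [(array([ 0.5947, -0.1202,  0.035 ]), 0.64)]
[(array([ 0.4912, -0.1011,  0.1092]), 0.55)]
[ 0.49304845 -0.09894673  0.20453453] 0.600664700559015
```

View pics/w2.png

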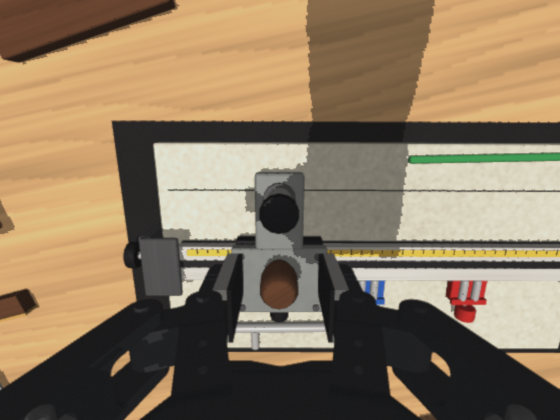

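Request:
apply_moves([
  [[0,0,0,3.6,0,-0.1,-0.5],[0,0,0,3.5,0,0,-0.5],[0,0,0,0,4.0,0,-0.5],[0,0,0,0,0,0,-0.5],[0,0,0,0,0,0,-0.5]],
])

```text
t: 6.78
position: [0.5627, -0.1144, 0.1659]
tool_rot: [0.703, -0.703, 0.073, -0.072]
ft_force: [1.0, 1.0, 0.9]
finger_gap: 0.747
```

```bash
python3 - <<'E'
from h import *
o,R,p=pose();print(p,o["finger_gap"])
im,d,P,K,W=cam("wrist"); cv2.imwrite("pics/w3.png",im[:,:,::-1])
print([(np.round(q["xyz"],4),round(q["conf"],2)) for q in spotter.spot_point("knob_grip","wrist")[:2]])
E
```

```text
[ 0.56274526 -0.11436433  0.16587041] 0.7474642150105485
[(array([ 0.5601, -0.1186,  0.077 ]), 0.83)]
```

View pics/w3.png

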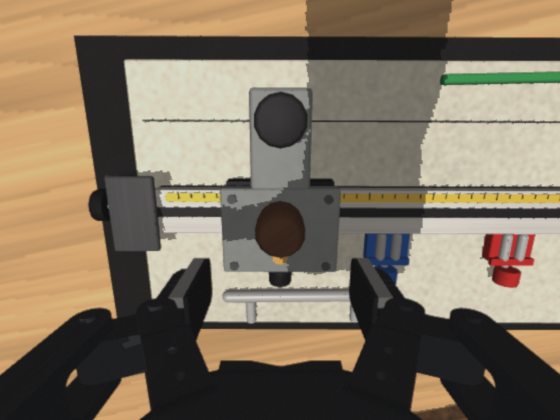

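Request:
apply_moves([
  [[0,0,0,0,4.0,0,-0.5],[0,0,0,0,3.5,0,-0.5],[0,0,0,0,0.9,0,-0.5],[0,0,0,0,0,0,-0.5]],
])

```text
t: 7.38
position: [0.5636, -0.1146, 0.0826]
tool_rot: [-0.703, 0.703, -0.072, 0.072]
ft_force: [0.5, -0.1, 0.2]
finger_gap: 0.754
```

Request:
apply_moves([
  [[0,0,0,0,0,0,0],[0,0,0,0,0,0,1],[0,0,0,0,0,0,1],[0,0,0,0,0,0,1]],
])

```text
t: 7.88
position: [0.5646, -0.115, 0.0837]
tool_rot: [-0.703, 0.704, -0.071, 0.073]
ft_force: [-0.2, -0.3, 6.1]
finger_gap: 0.367
```

```bash
python3 - <<'E'
from h import *
o,R,p=pose();print(p,o["finger_gap"],o["ft_force"])
im,d,P,K,W=cam("wrist"); cv2.imwrite("pics/w4.png",im[:,:,::-1]);np.savez("w4.npz",P=P,im=im)
for n in ["punch_top","red_notch","blue_notch"]:
    print(n,[(np.round(q["xyz"],4),round(q["conf"],2)) for q in spotter.spot_point(n,"wrist")[:2]])
E
```

```text
[ 0.56455588 -0.11496499  0.08370327] 0.36742467945127916 [-0.18005542 -0.33417362  6.1180778 ]
punch_top [(array([ 0.4962, -0.104 ,  0.1054]), 0.56)]
red_notch []
blue_notch [(array([ 0.6131, -0.0347,  0.0348]), 0.81)]
```

View pics/w4.png

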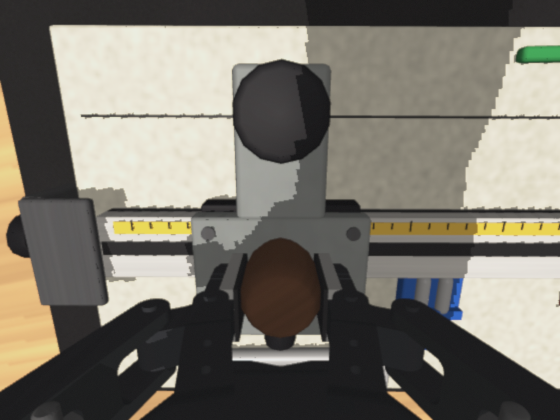

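Request:
apply_moves([
  [[0,0,0,0,-0.15,0,1],[0,0,0,0,0,1.0,1],[0,0,0,0,0,1.5,1],[0,0,0,0,0,1.5,1],[0,0,0,0,0,1.5,1]],
])

```text
t: 8.7
position: [0.5761, -0.06, 0.0838]
tool_rot: [-0.703, 0.704, -0.071, 0.073]
ft_force: [3.8, -3.2, -1.9]
finger_gap: 0.366
```

Request:
apply_moves([
  [[0,0,0,0,0,1.5,1],[0,0,0,0,0,1.5,1],[0,0,0,0,0,1.5,1],[0,0,0,0,0,1.5,1],[0,0,0,0,0,0,1]],
])

```text
t: 9.32
position: [0.5888, 0.0003, 0.0838]
tool_rot: [0.704, -0.703, 0.07, -0.073]
ft_force: [6.6, 0.9, -1.6]
finger_gap: 0.366
```

```bash
python3 - <<'E'
from h import *
o,R,p=pose();print(p,o["finger_gap"],o["ft_force"],(p-[.5646,-.115,.08])@[.206,.9785,0])
im,d,P,K,W=cam("wrist"); cv2.imwrite("pics/w5.png",im[:,:,::-1]);np.savez("w5.npz",P=P,im=im,R=R,p=p)
for n in ["punch_top","red_notch","blue_notch","ball_line"]:
    print(n,[(np.round(q["xyz"],4),round(q["conf"],2)) for q in spotter.spot_point(n,"wrist")[:2]])
E
```

```text
[5.88832314e-01 2.77770789e-04 8.38067998e-02] 0.36583515331096234 [ 6.63636009  0.87175236 -1.62895235] 0.11779115546977746
punch_top [(array([0.5199, 0.0104, 0.1046]), 0.84)]
red_notch [(array([0.6336, 0.0703, 0.0341]), 0.94)]
blue_notch []
ball_line []
```

View pics/w5.png

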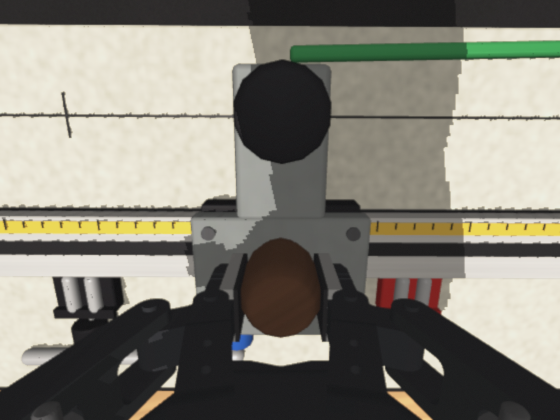

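```bash
python3 - <<'E'
from h import *
z=np.load("w5.npz");im=z["im"]
a=im[265:325,40:130,::-1];b=im[265:325,360:450,::-1]
cv2.imwrite("pics/w5z.png",cv2.resize(np.hstack([a,b]),None,fx=4.4,fy=4.4,interpolation=cv2.INTER_CUBIC))
for n,s in(("blk",slice(40,130)),("red",slice(360,450))): print(n,s.start,im[285:295,s].mean(0)[:,1].astype(int))
i=eyes.camera_info("wrist");K=np.array(i["intrinsics"]);T=np.eye(4);T[:3,:3]=z["R"];T[:3,3]=z["p"];W=T@np.array(i["T_tool_cam"])
y=np.array([.206,.9785,0])
for u in (60,70,80,90,100,281,390,400,410,420,430,440):
    ray=W[:3,:3]@np.linalg.inv(K)@[u,290,1]; 
    X=W[:3,3]+ray*(0.037-W[2,3])/ray[2]; print(u,X.round(4),((X-z["p"])@y).round(4))
E
```

```text
blk 40 [232 232 233 232 232 232 232 233 233 233 233 232 230 221 177 104  50  37
  37  37  37  41  69 123 173 195 197 193 191 194 188 178 165 152 138 123
 105  88  71  54  42  38  38  41  65 118 170 194 199 201 199 194 189 180
 168 154 140 123 105  86  67  50  39  39  38  38  38  38  39  38  38  36
  32  29  23  19  18  18  18  19  22  43  88 127 149 179 213 228 229 230]
red 360 [ 75  77  80  82  94 119 137 139 139 138 137 136 136 136 136 128  93  41
  23  23  25  27  31  33  34  34  34  34  33  33  34  34  34  41  59  78
  88  95 101 105 109 112 114 115 115 115 114 106  82  47  34  33  34  34
  35  46  65  80  89  96 100 105 108 111 113 115 115 115 113 105  80  47
  35  33  34  33  34  33  36  55  96 131 140 141 142 143 143 144 148 183]
60 [ 0.5883 -0.1311  0.037 ] -0.1286
70 [ 0.5895 -0.1253  0.037 ] -0.1228
80 [ 0.5907 -0.1196  0.037 ] -0.1169
90 [ 0.5919 -0.1139  0.037 ] -0.1111
100 [ 0.593  -0.1082  0.037 ] -0.1052
281 [ 0.6144 -0.0044  0.037 ] 0.0007
390 [0.6273 0.0581 0.037 ] 0.0645
400 [0.6284 0.0639 0.037 ] 0.0704
410 [0.6296 0.0696 0.037 ] 0.0763
420 [0.6308 0.0754 0.037 ] 0.0821
430 [0.632  0.0811 0.037 ] 0.088
440 [0.6332 0.0868 0.037 ] 0.0938
```

View pics/w5z.png

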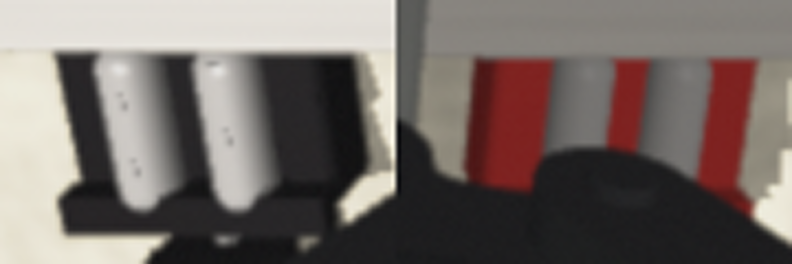

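Request:
apply_moves([
  [[0,0,0,0,0,1.5,1],[0,0,0,0,0,1.5,1],[0,0,0,0,0,1.5,1],[0,0,0,0,0,1.0,1],[0,0,0,0,0,0,1]],
])

```text
t: 10.2
position: [0.6001, 0.054, 0.0838]
tool_rot: [0.704, -0.703, 0.07, -0.073]
ft_force: [6.5, -0.7, -2.8]
finger_gap: 0.366
```

Request:
apply_moves([
  [[0,0,0,0,0,1.0,1],[0,0,0,0,0,0.6,1],[0,0,0,0,0,0.4,1],[0,0,0,0,0,0,1],[0,0,0,0,0,0,1]],
])

```text
t: 10.82
position: [0.604, 0.0728, 0.0838]
tool_rot: [0.704, -0.703, 0.07, -0.073]
ft_force: [7.3, -0.6, -2.6]
finger_gap: 0.369
```

```bash
python3 - <<'E'
from h import *
o,R,p=pose();y=np.array([.206,.9785,0]);print(p,o["finger_gap"],o["ft_force"],o["ft_force"]@y,(p-[.5646,-.115,.08])@y)
im,d,P,K,W=cam("wrist"); cv2.imwrite("pics/w6.png",im[:,:,::-1])
for c in("wrist","scene","side"):
  cam(c)
  for n in ["punch_top","red_notch","ball_line","knob_grip"]:
    print(c,n,[(np.round(q["xyz"],4),round(q["conf"],2)) for q in spotter.spot_point(n,c)[:2]])
E
```

```text
[0.60403756 0.07275034 0.08381429] 0.3692380203176625 [ 7.2669653  -0.61846534 -2.63001523] 0.8918265132783312 0.19183784732952233
wrist punch_top [(array([0.5361, 0.084 , 0.1092]), 0.6)]
wrist red_notch []
wrist ball_line []
wrist knob_grip [(array([0.5027, 0.1003, 0.0243]), 0.66)]
scene punch_top []
scene red_notch [(array([0.6341, 0.0717, 0.0328]), 0.49)]
scene ball_line [(array([0.6352, 0.0682, 0.0302]), 0.98), (array([0.6361, 0.0721, 0.0338]), 0.4)]
scene knob_grip [(array([0.5993, 0.0761, 0.0786]), 0.96), (array([ 0.6521, -0.1051,  0.0204]), 0.43)]
side punch_top [(array([0.531 , 0.0862, 0.1096]), 0.55)]
side red_notch []
side ball_line [(array([0.6351, 0.0638, 0.0344]), 0.82), (array([0.6028, 0.0723, 0.0774]), 0.56)]
side knob_grip [(array([0.6047, 0.0694, 0.0783]), 0.75)]
```

View pics/w6.png

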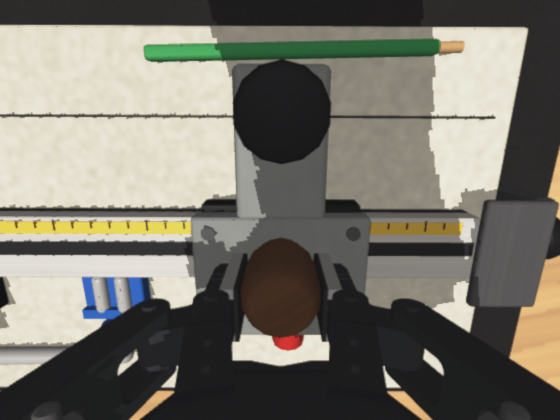

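Request:
apply_moves([
  [[0,0,0,0,0,0.3,1],[0,0,0,0,0,0,1],[0,0,0,0,0,0,0.0],[0,0,0,0,0,0,-0.2],[0,0,0,0,0,0,-0.2]],
])

```text
t: 12.25
position: [0.6015, 0.0749, 0.0831]
tool_rot: [0.703, -0.703, 0.072, -0.071]
ft_force: [0.2, -0.4, -0.2]
finger_gap: 0.602
```

```bash
python3 - <<'E'
from h import *
o,R,p=pose();y=np.array([.206,.9785,0]);print(p,o["finger_gap"],o["ft_force"],o["ft_force"]@y,(p-[.5646,-.115,.08])@y)
im,d,P,K,W=cam("wrist"); cv2.imwrite("pics/w7.png",im[:,:,::-1])
E
```

```text
[0.6015181  0.07488635 0.08312358] 0.602481784559241 [ 0.1925751  -0.44167408 -0.19550261] -0.3925076147444628 0.19340892655499187
```

View pics/w7.png

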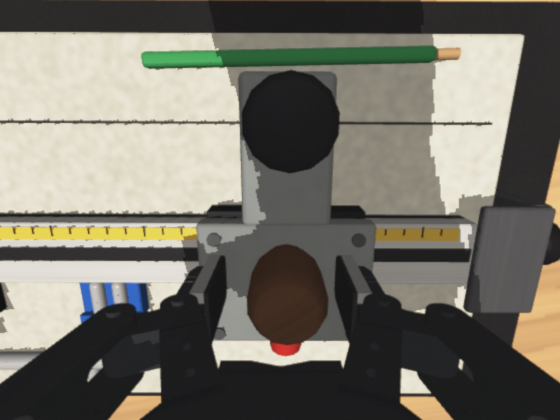

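Request:
apply_moves([
  [[0,0,0,0,0,0.25,-0.2],[0,0,0,0,0,0,-0.2],[0,0,0,0,0,0,-0.2]],
])

```text
t: 12.68
position: [0.603, 0.077, 0.0833]
tool_rot: [0.703, -0.703, 0.072, -0.072]
ft_force: [-0.1, -0.0, 1.1]
finger_gap: 0.598
```

```bash
python3 - <<'E'
from h import *
o,R,p=pose();y=np.array([.206,.9785,0]);print(p,o["finger_gap"],o["ft_force"],(p-[.5646,-.115,.08])@y)
im,d,P,K,W=cam("wrist"); cv2.imwrite("pics/w8.png",im[:,:,::-1])
E
```

```text
[0.60296008 0.07696039 0.08333691] 0.5980281971061613 [-0.11697056 -0.03316882  1.0898023 ] 0.19573541917825096
```

View pics/w8.png

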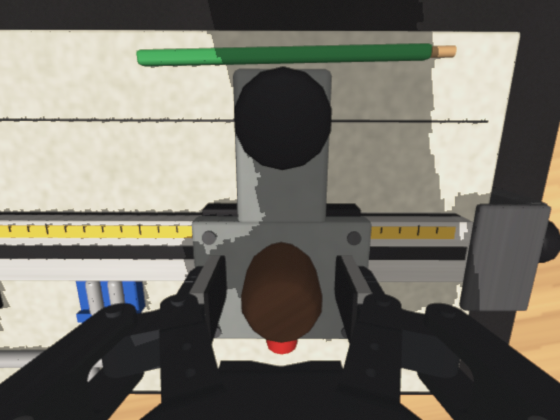

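Request:
apply_moves([
  [[0,0,0,0,0,0,0],[0,0,0,0,0,0,1],[0,0,0,0,0,0,1],[0,0,0,0,0,0,1],[0,0,0,0,0,0,1]],
])

```text
t: 13.35
position: [0.6031, 0.0776, 0.0836]
tool_rot: [0.704, -0.703, 0.072, -0.072]
ft_force: [-1.1, 4.0, 3.2]
finger_gap: 0.368
```

```bash
python3 - <<'E'
from h import *
o,R,p=pose();y=np.array([.206,.9785,0]);print(p,o["finger_gap"],o["ft_force"],(p-[.5646,-.115,.08])@y)
im,d,P,K,W=cam("wrist"); cv2.imwrite("pics/w9.png",im[:,:,::-1])
print([(np.round(q["xyz"],4),round(q["conf"],2)) for q in spotter.spot_point("punch_top","wrist")])
cam("scene")
for n in("ball_line","red_notch"): print([(np.round(q["xyz"],4),round(q["conf"],2)) for q in spotter.spot_point(n,"scene")])
E
```

```text
[0.60311031 0.07760671 0.08362705] 0.3684174950614114 [-1.1403134   3.95571956  3.17301001] 0.1963987885324335
[(array([0.5374, 0.0887, 0.106 ]), 0.8)]
[]
[(array([0.6363, 0.0706, 0.0337]), 0.57)]
```

View pics/w9.png

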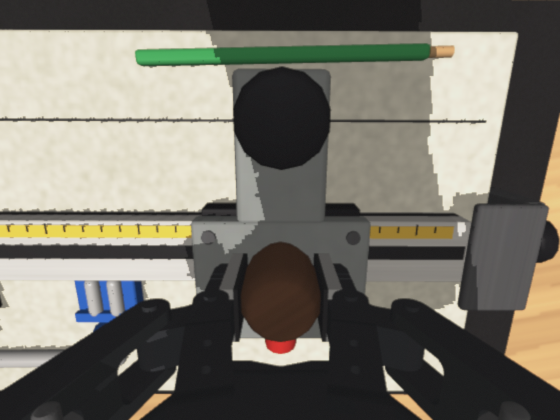

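Request:
apply_moves([
  [[0,0,0,0,0,0.1,1],[0,0,0,0,0,0,1],[0,0,0,0,0,0,1]],
])

```text
t: 13.98
position: [0.6032, 0.0777, 0.0836]
tool_rot: [-0.703, 0.704, -0.072, 0.072]
ft_force: [-1.7, 2.3, 5.4]
finger_gap: 0.365
```

```bash
python3 -c "
from rig import monitor,r
o=monitor.get_obs();print(o['position'],o['ft_force'],o['finger_gap']);print(r.hand_in())"
```

```text
[0.60315571 0.07771675 0.08361836] [-1.73820167  2.29600948  5.42568254] 0.36538135082888434
the job is handed in; nothing more can be done
None
```

I marked the first hole, moved the carriage past the blue stop to the red one, and handed the job in with the knob still gripped. The job took about 14 s.

- **Punch:** I pushed it down with closed fingers until it bottomed. The force jumped from 13 to 33 N with no more travel, at about 12 mm of stroke. Afterwards both the wrist and side cameras showed the cap back up at 109 mm.
- **Slide:** I gripped the knob with the jaws along the rail and slid the carriage about 196 mm. I opened the fingers there and saw the carriage draw itself about 2.5 mm further, into the red notch. Then I re-centred the fingers and gripped the knob again.
- **Last checks:**
  - The knob, punch cap and red thumb-screw line up in the wrist picture.
  - A further 1 mm push along the rail moved the carriage only about 0.1 mm, so the ball appears seated.
  - The fingers stopped at the knob's width, with the grasp point about 2.6 mm above the ideal grip height.
  - About 2 N along the rail was left on the wrist.
- **Disagreements:**
  - Scaling the wrist picture put the red notch about 193.5 mm from the first, and the networks put it at 196 mm. The carriage settled at 196 mm.
  - In the last look the network did not find the ball point, so I judged the seating from the picture and the push test alone.
  - I did not measure the tools and other things again at the end. I only saw the pencil undisturbed in the wrist pictures.

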